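Announce a board-game move and press the turn clock

ROBOT

A 6-joint arm with a two-finger parallel gripper is mounted at the origin on the work surface. World frame = base frame: x ahead of the robot, y to its left, z up, the work surface at z = 0. Lengths are in mm, angles in rad, forces in N, time in s.
With the tool pointing down it reaches from about 250 to 775 mm from the base axis. Payload 4 kg.
Tool frame: the origin (TCP) lies midway between the tips of the shut fingers; the grasp point (between the pads) lies 19 mm behind it; z points along the fingers, y is the line along which they close (so a half turn about z gives the same grasp; the last joint's range is limited). The gripper opens to 85 mm and grips with 20 to 120 N. Pads are 22 mm wide; open, the fingers measure 114 mm over their backs; the gripper's body (76 mm by 85 mm) begins 54 mm behind the grasp point. The pads swing forward as they close: fully open they stand 13 mm farther back than shut.
Start: joints at [1.141, 0.087, 1.371, -0, 1.684, -0.103], TCP at [176.567, 520.905, 231.341] pointing down, gripper open.
Joint ranges: [-3.1, 3.1], [-0.76, 2.03], [0.27, 2.55], [-1.08, 4.22], [0.17, 2.65], [-2.57, 2.57]. Speed limits (rad/s): [2.79, 2.79, 3.14, 3.14, 3.14, 3.14].

INTERFACE

Orientations are given as a rotation vector (axis times angle).
In Python, from station import * gives the robot as it stands.
- The arm moves only by the tool drive_tool, never from a script. Its argument "increments" is a list of rows, each a list of 7 numbers: the turn, a rotation vector about the world's x, y, z in units of 5 degrees (1.0 is 5 degrees), then the shift along the world's x, y, z in units of 25 mm (1.0 is 25 mm), then the opening, from 0 (shut) to 1 (fully open). In form: [[rx, ry, rz, tx, ty, tz, jaw], ...]. A call has 1 to 20 rows; each row shifts and turns the commanded pose from where the row before left it; what a row does not reach is not made up. A row lasts 1/12 s, in which the tool goes at most 41.7 mm and 7.16 degrees, less where a joint would pass 70% of its speed; a pose out of reach is approached as far as the arm can. A call is refused whole if a number of a shift passes 1 or a number of a turn 1, either way. A call with a gripper value outside its range is refused whole. The fingers move at their own pace and stop on an object; the grip force is fixed at half the most. Time passes only in rows, so rows that do not move let the fingers close. It gives the time, the measured TCP pose, the force, the opening and the grip force at its end, in the units of the state.
- sense(): the state, without advancing time (a new reading comes with each control period).
- read_camera(name): name is "scene" or "top" or "wrist"; returns (picture, depth): 420x560x3 uint8, red, green, blue; 420x560 float32, mm along the optical axis (not along the pixel's ray), 0 where there is no reading.
- camera_info(name): a dict with "vertical_fov" (degrees; the focal length in pixels is half the picture's height over the tangent of half this angle, whatever the lens; pixels are square), "cx", "cy" (the principal point, pixels), "dist_coeffs" ([k1, k2, p1, p2, k3] as OpenCV has them; the pictures are not rectified), "xyz" and "rotation" of the camera in the world. Camera axes: x right, y down, z forward; pixel columns grow to the right and rows downward; lengths in mm; the calibration is good to about 2 mm. A picture is of the moment at which its call begins: read the wrist's pose just before it. camera_info takes no time and is no camera call; for the wrist camera it gives the pose at the moment of the call.
- sign_off(): hands the job in; it is judged then, once.
The state is a dict: "time_s": time; "q": joint angles; "joint_vel": joint speeds; "joint_torque": joint torques, N m; "position": TCP position; "orientation": TCP orientation; "ft_force": force on the tool from outside, world axes, zero at the start; "moment": the same for the moment, N m; "grip_width": opening from 0.0 (shut) to 1.0 (fully open); "grip_force": force on a finger pad.
Only numpy, scipy, OpenCV 4.12 (cv2) and the standard library are available. Lean on these libraries where they do the work, as an engineer would, in place of code of your own. Each camera call takes 0.05 s, during which the arm holds its last target. There are 200 camera calls.

TASK

It is your turn in the board game: announce that the tower moves to the free tile. Point at the tower, holding your fingertips still straight above it, two or three centimetres over its top, for two seconds, then point in the same way at the middle of the only tile with no figure on it, and then press the raised end of the clock's rocker bar, the one nearer to you, fully down and let go. Only point at the tower and the tile: do not touch, move or lift any figure or that tile, raise your hand well clear of the other figures when you cross over them, and leave the mug and the clock standing where they are.

Things in the scene. Friction and masses are not known exactly. Their poses are not given: they have to be found in the camera images.
- tower: one of four loose beech-wood game figures, all alike in wood and about 34 mm wide and 60 mm high, told apart by shape: the tower has a round shaft and a wider, flat crown with four square battlements. Origin: centre of its underside, z up; its top is 60 mm above. It stands within 20 mm of the middle of one of the tiles.
- pawn: one of four loose beech-wood game figures, all alike in wood and about 34 mm wide and 60 mm high, told apart by shape: the pawn has a thin neck and a ball for a head. Origin: centre of its underside, z up; its top is 60 mm above. It stands within 20 mm of the middle of one of the tiles.
- cone: one of four loose beech-wood game figures, all alike in wood and about 34 mm wide and 60 mm high, told apart by shape: the cone rises to a point. Origin: centre of its underside, z up; its top is 60 mm above. It stands within 20 mm of the middle of one of the tiles.
- house: one of four loose beech-wood game figures, all alike in wood and about 34 mm wide and 60 mm high, told apart by shape: the house is square with a pitched roof. Origin: centre of its underside, z up; its top is 57 mm above. It stands within 20 mm of the middle of one of the tiles.
- tile_free: cardboard board tile, 90 mm square and 3 mm thick with a paper face, lying on the black game board (top face 9 mm above the table); the five tiles look alike, three in the row nearer the robot and two in the far row, centres 115 to 150 mm apart. Origin: centre of its underside, z up; its top face is 3 mm above. This is the one tile with no figure on it.
- my_pad (a point): centre of the top face of the raised round aluminium pad (28 mm across) on the end of the turn clock's rocker bar that is nearer the robot. At the start it is about 86 mm above the table; fully down it has sunk about 14 mm. The identical pad on the far end of the bar (106 mm away) rises as this one sinks.
- rocker (a joint): tilt of the clock's rocker bar (rad): 0 to 0.03 at the start, with the pad nearer the robot up; grows as that pad is pressed down, and at 0.26 meets its stop, fully down. A stiff hinge without a spring: it needs about 3 N on the pad and stays where it is left.
- clock: loose turn clock, a grey plastic box 150 mm (its x) by 60 mm (its y) by 55 mm high, about 0.5 kg, to the left or right of the board, with a black rocker bar along its top, pivoted at mid-length 67 mm above the table. Origin: centre of its underside; -x points roughly to the robot's side.
- mug_rim (a point): loose glass mug, 76 mm across and 85 mm high with one handle, on the other side of the board from the clock. This point is the centre of its mouth.
Things that resemble listed ones, but are neither listed nor needed, are in the scene too. Leave any blue or orange look-alike of the clock alone. Leave any green look-alike of the house alone.

How it is judged (in metres and radians):
On the way, in this order (a step that is already met when the one before it is completed fails the run):
1. fingertips held just above the tower (horizontal distance between the grasp point and tower below 0.03 m and z of the grasp point in the frame of tower between 0.065 and 0.15 m), for 1.5 s.
2. fingertips held just above the middle of the free tile (horizontal distance between the grasp point and tile_free below 0.03 m and z of the grasp point in the frame of tile_free between 0.015 and 0.093 m), for 1.5 s.
3. the near end of the rocker pressed down (value of joint rocker above 0.2 rad), for 0.1 s.
At the end, for the whole second after the job is handed in: The rocker bar is tilted with the robot's end down (above 0.20 of 0.26 rad), all four figures stand upright (within 0.1 rad) within 10 mm of where they began, and clock and mug are within 20 mm of where they began, clock at rest (value of joint rocker above 0.2 rad and distance of each of tower, pawn, cone, house from where it was at the start of the episode below 0.01 m and angle between each of tower, pawn, cone, house's own z axis and vertical below 0.1 rad and distance of each of mug_rim, clock from where it was at the start of the episode below 0.02 m and linear speed of clock below 0.02 m/s); the robot touches nothing.
It fails at once if a figure or the free tile was touched (contact force between any of the fingers, the arm and tower above 0.3 N or contact force between any of the fingers, the arm and pawn above 0.3 N or contact force between any of the fingers, the arm and cone above 0.3 N or contact force between any of the fingers, the arm and house above 0.3 N or contact force between any of the fingers, the arm and tile_free above 0.3 N).
It fails at once if a figure was shifted, lifted or tipped (distance of any of tower, pawn, cone, house from where it was at the start of the episode above 0.015 m or angle between any of tower, pawn, cone, house's own z axis and vertical above 0.2 rad).
It fails at once if the clock was lifted, carried or shoved (distance of clock from where it was at the start of the episode above 0.03 m or angle between clock's own z axis and vertical above 0.15 rad).
It fails at once if the mug was disturbed (distance of mug_rim from where it was at the start of the episode above 0.03 m).
It fails at once if the fingertips were brought close above a figure other than the tower ((horizontal distance between the grasp point and pawn below 0.015 m and z of the grasp point in the frame of pawn between 0.015 and 0.1 m) or (horizontal distance between the grasp point and cone below 0.015 m and z of the grasp point in the frame of cone between 0.015 and 0.1 m) or (horizontal distance between the grasp point and house below 0.015 m and z of the grasp point in the frame of house between 0.015 and 0.1 m)).
It also fails if it takes over 51 s, if anything falls off the work surface, if the arm or the gripper's body presses on something with over 40 N, if the wrist force passes 120 N, or if a joint passes its speed limit or range.

## Working session

There is one attempt and no reset: what is moved stays moved. The work goes in short steps, Python scripts to look and compute and a tool call to move; the robot and the scene stay as the last step left them, time stands still between calls to the robot, and variables do not carry over. Pictures are saved under pics/ and viewed, at most 10 in all, crops included, and the job is handed in when it is done.

Besides the shell and the picture viewer there is one more tool, called after "Request:" as a command line: name --pt "numbers of a row" for each row, then --argument value for the rest. drive_tool: Moves the arm, as the interface text tells. Its arguments: {"type":"object","properties":{"increments":{"type":"array"}},"required":["increments"]}

```bash
mkdir -p pics; cat > h.py <<'E'
from station import *
import numpy as np, cv2
def grab(n,tag):
    i=camera_info(n); p,d=read_camera(n)
    np.savez(f'{tag}.npz',p=p,d=d,**{k:np.array(v) for k,v in i.items()})
    cv2.imwrite(f'pics/{tag}.png',p[:,:,::-1]); return i
def world(tag,step=1):
    z=np.load(f'{tag}.npz'); d=z['d']; h,w=d.shape
    f=h/2/np.tan(np.radians(float(z['vertical_fov']))/2)
    K=np.array([[f,0,float(z['cx'])],[0,f,float(z['cy'])],[0,0,1]])
    u,v=np.meshgrid(np.arange(w),np.arange(h))
    r=cv2.undistortPoints(np.stack([u,v],-1).reshape(-1,1,2).astype(np.float64),K,z['dist_coeffs'].astype(float)).reshape(h,w,2)
    P=np.dstack([r,np.ones((h,w))])*d[...,None]
    R=z['rotation']
    if R.shape!=(3,3): R=cv2.Rodrigues(R.astype(float))[0]
    W=P@R.T+z['xyz']; W[d==0]=np.nan
    return z['p'],W
E
python3 - <<'E'
from h import *
for n in('top','scene'):
    i=grab(n,n+'1'); print(n,i)
print(sense())
E
```

```text
top {'vertical_fov': 51.27008832986503, 'cx': 278.567731946674, 'cy': 209.56130454094284, 'dist_coeffs': array([-0.0024965,  0.       ,  0.       ,  0.       ,  0.       ]), 'xyz': array([ 383.99227318,  -69.29405788, 1152.41727461]), 'rotation': array([-2.19918719,  2.18186758, -0.1016525 ])}
scene {'vertical_fov': 42.43841625899778, 'cx': 281.7196767891586, 'cy': 203.16527013689074, 'dist_coeffs': array([-0.0278349,  0.       ,  0.       ,  0.       ,  0.       ]), 'xyz': array([ 816.58282441, -671.9934887 , 1127.40885891]), 'rotation': array([-2.48952178, -0.64619856,  0.19037126])}
{'time_s': 0.1, 'q': array([ 1.14088187e+00,  8.79188731e-02,  1.37212412e+00, -5.69118568e-06,
        1.68360382e+00, -1.03089247e-01]), 'joint_vel': array([-0.00099748, -0.0022459 , -0.00317869,  0.00226267,  0.00041877,
        0.00115545]), 'joint_torque': array([ 3.03521199e-03, -3.53016686e+01, -3.14218533e+01, -1.26524583e-04,
        8.00595910e-03, -6.33763557e-05]), 'position': array([176.38185619, 520.4729839 , 230.22487723]), 'orientation': array([-0.51100766, -3.0992098 ,  0.00311456]), 'ft_force': array([-0.04907565, -0.21646121,  0.37757924]), 'moment': array([ 0.04796838, -0.01689446,  0.00656444]), 'grip_force': 0.0, 'grip_width': 0.9988206489554248}
```

View pics/top1.png

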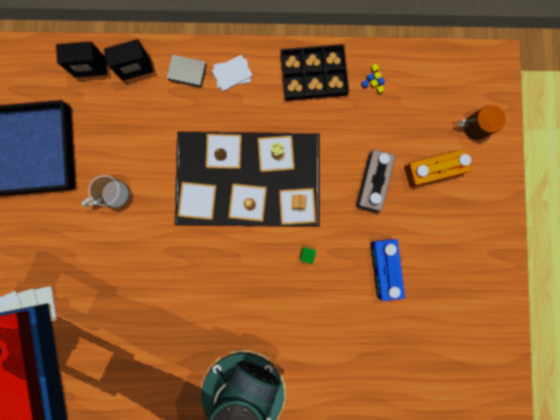

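View pics/scene1.png

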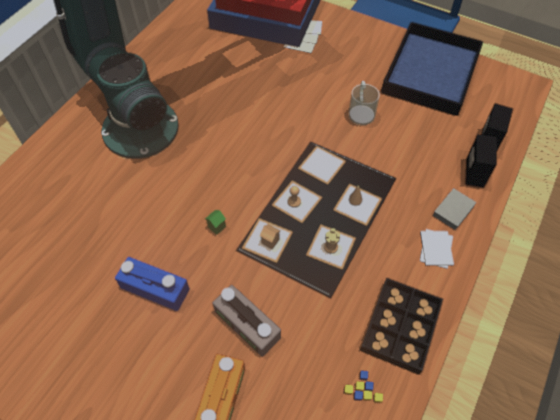

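The top view shows the free tile at (197,201). The far row holds the cone at (221,153) and the tower candidate at (278,151). The near row holds the pawn at (249,203) and the house at (299,201). Three clocks are visible: grey at (376,181), orange at (440,168) and blue at (388,270). The grey one fits, and its near pad is at about (375,198). The mug is at (110,193). I'll measure these and confirm them in an enlarged crop.

```bash
python3 - <<'E'
from h import *
p,W=world('top1')
def box(n,u0,u1,v0,v1,zl,zh):
    w=W[v0:v1,u0:u1].reshape(-1,3); c=p[v0:v1,u0:u1].reshape(-1,3)
    m=(w[:,2]>zl)&(w[:,2]<zh); q=w[m]
    print(n,m.sum(),q.mean(0).round(1),((q.min(0)+q.max(0))/2).round(1),(np.ptp(q,axis=0)).round(1),'zmax',np.nanmax(w[:,2]).round(1))
box('tower',262,294,137,168,45,80)
box('cone',207,240,136,168,30,80)
box('pawn',232,265,187,218,40,80)
box('house',283,315,188,218,30,80)
box('clock',355,396,145,216,45,62)
box('nearpad',362,388,188,206,72,100)
box('farpad',370,398,148,168,60,100)
box('mug',85,132,170,212,60,100)
g=p[180:222,176:218].astype(int).min(-1)>120
w=W[180:222,176:218][g]; print('free',g.sum(),np.nanmean(w,0).round(1),((np.nanmin(w,0)+np.nanmax(w,0))/2).round(1),np.ptp(w,axis=0).round(1))
# bright pad pixels
for n,(u0,u1,v0,v1) in dict(near=(362,390,188,208),far=(372,398,148,168)).items():
    g=p[v0:v1,u0:u1].astype(int).min(-1)>170
    w=W[v0:v1,u0:u1][g]; print(n,g.sum(),np.median(w,0).round(1),np.ptp(w,axis=0).round(1))
s=cv2.imread('pics/scene1.png'); t=cv2.imread('pics/top1.png')
a=cv2.resize(s[140:300,200:400],(400,320)); b=cv2.resize(t[120:240,170:400],None,fx=1.74*1,fy=1.74,interpolation=cv2.INTER_CUBIC)
a=cv2.resize(s[170:360,205:385],(540,570),interpolation=cv2.INTER_CUBIC)
cv2.imwrite('pics/crop1.png',a)
E
```

```text
tower 146 [620.5 -82.1  64.6] [621.3 -82.1  64.3] [32.2 30.5 22.7] zmax 75.6
cone 83 [613.   64.8  45.9] [615.1  66.1  51.5] [25.6 23.3 42.9] zmax 72.9
pawn 70 [484.7 -11.5  65.6] [485.3 -11.7  65.4] [20.  22.2 18.9] zmax 74.8
house 209 [ 489.4 -137.2   58.4] [ 489.8 -137.8   51. ] [35.2 38.2 37.7] zmax 69.9
clock 913 [ 542.2 -332.4   54.8] [ 545.7 -336.2   53.3] [153.7  90.5  16.5] zmax 91.2
nearpad 143 [ 502.7 -325.7   83.9] [ 502.6 -326.    83.5] [38.9 30.4 15.5] zmax 91.2
farpad 138 [ 593.4 -348.1   71.6] [ 596.9 -342.1   69.1] [43.6 43.7 17.7] zmax 77.9
mug 409 [508.  344.1  77.6] [509.4 348.4  75.9] [74.9 92.5 31.6] zmax 91.7
free 1013 [493.4 126.3   9.9] [493.3 126.7  10.2] [nan nan nan]
near 72 [nan nan nan] [nan nan nan]
far 73 [ 598.6 -351.5   72.7] [21.9 24.3 11. ]
```

View pics/crop1.png

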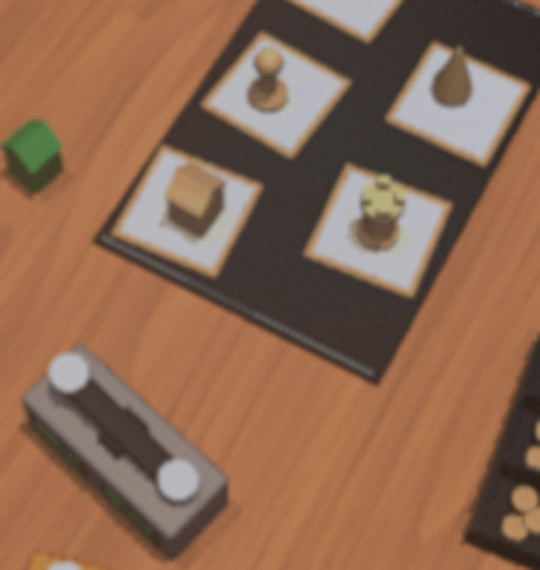

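Crop check: the tower is at crop (380,210), with a round shaft and a crown with battlements. The ball-headed pawn is at (268,75), the pointed cone at (453,80) and the pitched-roof house at (195,200). The grey clock's near pad is at crop (70,372). The positions are plausible: tower (620,-82), free tile (493,126), near pad about (497,-325,86). I'm moving to above the tower, staying high.

Request:
drive_tool --pt "0 0 -0.5 0.74 -1 0 0" --pt "0 0 -0.5 0.74 -1 0 0" --pt "0 0 -0.5 0.74 -1 0 0" --pt "0 0 -0.5 0.74 -1 0 0" --pt "0 0 -0.5 0.74 -1 0 0" --pt "0 0 -0.5 0.74 -1 0 0" --pt "0 0 -0.5 0.74 -1 0 0" --pt "0 0 -0.5 0.74 -1 0 0" --pt "0 0 -0.5 0.74 -1 0 0" --pt "0 0 -0.5 0.74 -1 0 0" --pt "0 0 -0.5 0.74 -1 0 0" --pt "0 0 -0.5 0.74 -1 0 0" --pt "0 0 -0.5 0.74 -1 0 0" --pt "0 0 -0.5 0.74 -1 0 0" --pt "0 0 -0.5 0.74 -1 0 0" --pt "0 0 -0.5 0.74 -1 0 0" --pt "0 0 -0.5 0.74 -1 0 0" --pt "0 0 -0.5 0.74 -1 0 0" --pt "0 0 -0.5 0.74 -1 0 0" --pt "0 0 -0.5 0.74 -1 0 0"

```text
time_s: 1.77
position: [547.0, 19.5, 230.7]
orientation: [-1.776, -2.59, 0.001]
ft_force: [-0.6, -0.1, 0.0]
grip_width: -0.0
grip_force: 0.0
```

Request:
drive_tool --pt "0 0 -0.5 0.59 -0.81 0 0" --pt "0 0 -0.5 0.59 -0.81 0 0" --pt "0 0 -0.5 0.59 -0.81 0 0" --pt "0 0 -0.5 0.59 -0.81 0 0" --pt "0 0 -0.5 0.59 -0.81 0 0" --pt "0 0 0 0 0 0 0" --pt "0 0 0 0 0 0 0" --pt "0 0 0 0 0 0 0"

```text
time_s: 2.43
position: [619.9, -79.9, 230.7]
orientation: [-2.043, -2.384, 0.0]
ft_force: [-0.1, -0.1, 0.1]
grip_width: 0.005
grip_force: 0.0
```

```bash
python3 - <<'E'
from h import *
i=grab('wrist','w1'); grab('top','t2'); s=sense(); print(s['position'],s['q'].round(2),i['xyz'])
p,W=world('w1')
for n,c in dict(tower=(620.5,-82),).items():
    m=(np.hypot(W[...,0]-c[0],W[...,1]-c[1])<35)&(W[...,2]>57)&(W[...,2]<85)
    q=W[m]; print(n,m.sum(),q.mean(0) if m.sum() else 0,((q.min(0)+q.max(0))/2),np.ptp(q,axis=0))
m=(W[...,2]>-5)&(W[...,2]<30); print(W[m].min(0),W[m].max(0))
E
```

```text
[619.83913918 -79.34844568 231.37491132] [-0.22  0.26  1.18  0.    1.71 -0.37] [606.39489877   1.71978389 374.03102749]
tower 969 [620.72030532 -82.24106539  64.31075949] [620.83776964 -83.07328546  64.09871555] [33.3268245  33.58051912 13.93417354]
[ 255.49698271 -534.0446203    -2.64688347] [949.18155735 128.31178409  29.99989625]
```

View pics/w1.png

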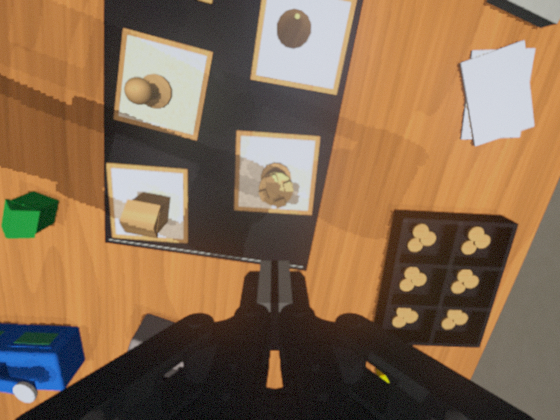

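The wrist view shows the tower at (277,183), directly ahead of the fingertips. It measures (620.7,-82.3) with its top at about 71 mm, agreeing with the top camera. I'm going down to TCP z of about 97.

Request:
drive_tool --pt "0 0 0 0 -0.1 -0.9 0" --pt "0 0 0 0 0 -0.9 0" --pt "0 0 0 0 0 -0.9 0" --pt "0 0 0 0 0 -0.9 0" --pt "0 0 0 0 0 -0.9 0" --pt "0 0 0 0 0 -0.5 0" --pt "0 0 0 0 0 -0.35 0" --pt "0 0 0 0 0 0 0" --pt "0 0 0 0 0 0 0" --pt "0 0 0 0 0 0 0" --pt "0 0 0 0 0 0 0" --pt "0 0 0 0 0 0 0" --pt "0 0 0 0 0 0 0" --pt "0 0 0 0 0 0 0" --pt "0 0 0 0 0 0 0" --pt "0 0 0 0 0 0 0" --pt "0 0 0 0 0 0 0" --pt "0 0 0 0 0 0 0" --pt "0 0 0 0 0 0 0" --pt "0 0 0 0 0 0 0"

```text
time_s: 4.2
position: [620.3, -82.9, 97.5]
orientation: [-2.045, -2.385, 0.0]
ft_force: [-0.3, 0.4, -0.6]
grip_width: -0.001
grip_force: 0.0
```

Request:
drive_tool --pt "0 0 0 0 0 0 0" --pt "0 0 0 0 0 0 0" --pt "0 0 0 0 0 0 0" --pt "0 0 0 0 0 0 0" --pt "0 0 0 0 0 0 0" --pt "0 0 0 0 0 0 0" --pt "0 0 0 0 0 0 0" --pt "0 0 0 0 0 0 0" --pt "0 0 0 0 0 0 0" --pt "0 0 0 0 0 0 0" --pt "0 0 0 0 0 0 0" --pt "0 0 0 0 0 0 0" --pt "0 0 0 0 0 0 0" --pt "0 0 0 0 0 0 0" --pt "0 0 0 0 0 0 0" --pt "0 0 0 0 0 0 0"

```text
time_s: 5.53
position: [620.3, -82.8, 97.6]
orientation: [2.045, 2.385, 0.0]
ft_force: [-0.3, 0.1, 0.5]
grip_width: -0.006
grip_force: 0.0
```

Held for more than 2 s. I'm raising the hand and crossing to the free tile.

Request:
drive_tool --pt "0 0 0 0 0 1 0" --pt "0 0 0 0 0 1 0" --pt "0 0 0 0 0 1 0" --pt "0 0 0 0 0 1 0" --pt "0 0 0 0 0 1 0" --pt "0 0 0 -0.56 0.93 0 0" --pt "0 0 0 -0.56 0.93 0 0" --pt "0 0 0 -0.56 0.93 0 0" --pt "0 0 0 -0.56 0.93 0 0" --pt "0 0 0 -0.56 0.93 0 0" --pt "0 0 0 -0.56 0.93 0 0" --pt "0 0 0 -0.56 0.93 0 0" --pt "0 0 0 -0.56 0.93 0 0" --pt "0 0 0 -0.56 0.93 0 0" --pt "0 0 0 0 0 0 0" --pt "0 0 0 0 0 0 0"

```text
time_s: 6.87
position: [493.9, 127.3, 223.0]
orientation: [2.041, 2.387, 0.001]
ft_force: [0.4, 0.5, 0.4]
grip_width: -0.004
grip_force: 0.0
```

```bash
python3 - <<'E'
from h import *
p,W=world('w1'); 
p,W=world('t2')
u0,u1,v0,v1=174,222,178,224
c=p[v0:v1,u0:u1]; w=W[v0:v1,u0:u1]
g=(c.min(-1)>90)&np.isfinite(w[...,0])
q=w[g]; print(g.sum(),q.mean(0),np.percentile(q,[1,99],axis=0),sense()['position'])
# near pad
w=W[185:210,360:392].reshape(-1,3); w=w[w[:,2]>80]; print(len(w),w.mean(0),np.ptp(w,axis=0))
E
```

```text
1056 [491.81295788 127.64640893  17.16308305] [[449.95664084  15.39839908   4.90076914]
 [536.54746212 171.86328346 545.19817685]] [493.87627568 127.28474246 222.99392747]
119 [ 500.15643007 -324.92640697   85.2053189 ] [45.37466332 29.79388682 11.17397806]
```

Request:
drive_tool --pt "0 0 0 0 0 -0.9 0" --pt "0 0 0 0 0 -0.9 0" --pt "0 0 0 0 0 -0.9 0" --pt "0 0 0 0 0 -0.9 0" --pt "0 0 0 0 0 -0.9 0" --pt "0 0 0 0 0 -0.9 0" --pt "0 0 0 0 0 -0.9 0" --pt "0 0 0 0 0 -0.6 0" --pt "0 0 0 0 0 -0.4 0" --pt "0 0 0 0 0 0 0" --pt "0 0 0 0 0 0 0" --pt "0 0 0 0 0 0 0" --pt "0 0 0 0 0 0 0" --pt "0 0 0 0 0 0 0" --pt "0 0 0 0 0 0 0" --pt "0 0 0 0 0 0 0" --pt "0 0 0 0 0 0 0" --pt "0 0 0 0 0 0 0" --pt "0 0 0 0 0 0 0" --pt "0 0 0 0 0 0 0"

```text
time_s: 8.53
position: [494.3, 126.4, 40.1]
orientation: [2.045, 2.385, -0.0]
ft_force: [0.1, -0.5, 0.3]
grip_width: 0.001
grip_force: 0.0
```

Request:
drive_tool --pt "0 0 0 0 0 0 0" --pt "0 0 0 0 0 0 0" --pt "0 0 0 0 0 0 0" --pt "0 0 0 0 0 0 0" --pt "0 0 0 0 0 0 0" --pt "0 0 0 0 0 0 0" --pt "0 0 0 0 0 0 0" --pt "0 0 0 0 0 0 0" --pt "0 0 0 0 0 0 0" --pt "0 0 0 0 0 0 0" --pt "0 0 0 0 0 0 0" --pt "0 0 0 0 0 0 0" --pt "0 0 0 0 0 0 0" --pt "0 0 0 0 0 0 0" --pt "0 0 0 0 0 0 0" --pt "0 0 0 0 0 0 0" --pt "0 0 0 0 0 0 0" --pt "0 0 0 0 0 0 0"

```text
time_s: 10.03
position: [494.3, 126.4, 40.1]
orientation: [2.045, 2.385, 0.0]
ft_force: [0.4, 0.7, -1.2]
grip_width: 0.004
grip_force: 0.0
```

Held for more than 2 s. Next I'm raising the hand and crossing high to the clock's near pad.

Request:
drive_tool --pt "0 0 0 0 0 1 0" --pt "0 0 0 0 0 1 0" --pt "0 0 0 0 0 1 0" --pt "0 0 0 0 0 1 0" --pt "0 0 0 0 0 1 0" --pt "0 0 0 0 0 1 0" --pt "0 0 0 0 0 1 0" --pt "0 0 0 0 0 0.5 0" --pt "0 0 -0.4 0 -1 0 0" --pt "0 0 -0.4 0 -1 0 0" --pt "0 0 -0.4 0 -1 0 0" --pt "0 0 -0.4 0 -1 0 0" --pt "0 0 -0.4 0 -1 0 0" --pt "0 0 -0.4 0 -1 0 0" --pt "0 0 -0.4 0 -1 0 0" --pt "0 0 -0.4 0 -1 0 0" --pt "0 0 -0.4 0 -1 0 0" --pt "0 0 -0.4 0 -1 0 0" --pt "0 0 -0.4 0 -1 0 0" --pt "0 0 -0.4 0 -1 0 0"

```text
time_s: 11.7
position: [493.9, -174.7, 226.8]
orientation: [-2.497, -1.905, 0.001]
ft_force: [0.4, 0.3, 0.8]
grip_width: -0.001
grip_force: 0.0
```

Request:
drive_tool --pt "0 0 -0.4 0 -1 0 0" --pt "0 0 -0.4 0 -1 0 0" --pt "0 0 -0.4 0 -1 0 0" --pt "0 0 -0.4 0 -1 0 0" --pt "0 0 -0.4 0 -1 0 0" --pt "0 0 -0.4 0 -1 0 0" --pt "0 0 0 0 0 0 0" --pt "0 0 0 0 0 0 0" --pt "0 0 0 0 0 0 0" --pt "0 0 0 0 0 0 0"

```text
time_s: 12.53
position: [494.4, -322.5, 227.4]
orientation: [-2.68, -1.638, -0.0]
ft_force: [-0.1, 0.6, -0.1]
grip_width: -0.001
grip_force: 0.0
```

```bash
python3 - <<'E'
from h import *
grab('wrist','w2'); s=sense(); print(s['position'],s['q'].round(2),s['time_s'])
p,W=world('w2')
m=(np.hypot(W[...,0]-500,W[...,1]+325)<40)&(W[...,2]>81)&(W[...,2]<100)&(p.min(-1)>100)
q=W[m]; v,u=np.nonzero(m); print(m.sum(),q.mean(0),np.median(q,0),(q.min(0)+q.max(0))/2,np.ptp(q,axis=0),u.mean(),v.mean())
E
```

```text
[ 494.47583801 -322.50340248  227.63783901] [-0.67  0.18  1.28  0.    1.69 -0.2 ] 12.5833
737 [ 496.36818799 -325.52982004   86.21812342] [ 496.33089611 -325.50668591   86.28018123] [ 496.22996036 -326.01956571   85.67963282] [27.22497595 27.12736334  8.19210437] 278.0542740841248 194.7842605156038
```

View pics/w2.png

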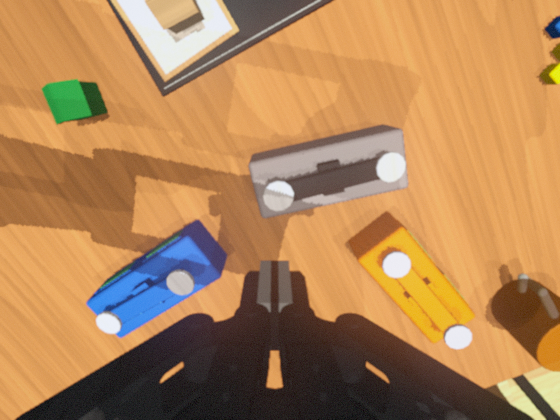

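In the wrist view the grey clock's near pad is at (278,195), measuring (496.3,-325.7,86.2) and 27 mm across, as described. The blue and orange clocks are separate. I'm aligning over the pad and descending to just above it.

Request:
drive_tool --pt "0 0 0 0.08 -0.13 -0.9 0" --pt "0 0 0 0 0 -0.9 0" --pt "0 0 0 0 0 -0.9 0" --pt "0 0 0 0 0 -0.9 0" --pt "0 0 0 0 0 -0.9 0" --pt "0 0 0 0 0 -0.5 0" --pt "0 0 0 0 0 -0.25 0" --pt "0 0 0 0 0 0 0" --pt "0 0 0 0 0 0 0" --pt "0 0 0 0 0 0 0"

```text
time_s: 13.42
position: [497.3, -327.4, 98.4]
orientation: [2.679, 1.635, 0.002]
ft_force: [0.0, -0.4, 0.2]
grip_width: -0.004
grip_force: 0.0
```

Request:
drive_tool --pt "0 0 0 0 0 -0.1 0" --pt "0 0 0 0 0 -0.1 0" --pt "0 0 0 0 0 -0.1 0" --pt "0 0 0 0 0 -0.1 0" --pt "0 0 0 0 0 -0.1 0" --pt "0 0 0 0 0 -0.1 0" --pt "0 0 0 0 0 0 0"

```text
time_s: 14.0
position: [495.9, -326.9, 81.0]
orientation: [-2.682, -1.636, 0.001]
ft_force: [-1.0, 0.5, 1.1]
grip_width: -0.001
grip_force: 0.5
```

Request:
drive_tool --pt "0 0 0 0 0 -0.1 0" --pt "0 0 0 0 0 -0.1 0" --pt "0 0 0 0 0 -0.1 0" --pt "0 0 0 0 0 0 0" --pt "0 0 0 0 0 0 0"

```text
time_s: 14.42
position: [496.3, -326.8, 73.3]
orientation: [-2.682, -1.636, -0.0]
ft_force: [-0.8, -0.2, 1.3]
grip_width: -0.005
grip_force: 0.6
```

Request:
drive_tool --pt "0 0 0 0 0 -0.05 0" --pt "0 0 0 0 0 -0.05 0" --pt "0 0 0 0 0 0 0" --pt "0 0 0 0 0 0 0"

```text
time_s: 14.75
position: [496.5, -326.9, 72.8]
orientation: [2.681, 1.636, 0.001]
ft_force: [-4.1, 1.6, 7.4]
grip_width: 0.0
grip_force: 4.2
```

The force jumped to 7.4 N with the TCP stuck at 72.8 mm, so the bar has met its stop. I'm letting go straight up and checking.

Request:
drive_tool --pt "0 0 0 0 0 0.3 0" --pt "0 0 0 0 0 0.8 0" --pt "0 0 0 0 0 1 0" --pt "0 0 0 0 0 1 0" --pt "0 0 0 0 0 1 0" --pt "0 0 0 0 0 1 0" --pt "0 0 0 0 0 1 0" --pt "0 0 0 0 0 0 0" --pt "0 0 0 0 0 0 0" --pt "0 0 0 0 0 0 0"

```text
time_s: 15.58
position: [496.4, -326.6, 222.8]
orientation: [-2.681, -1.636, -0.0]
ft_force: [0.5, 0.6, -0.5]
grip_width: -0.001
grip_force: 0.0
```

```bash
python3 - <<'E'
from h import *
grab('wrist','w3'); s=sense(); print(s['position'],s['ft_force'],s['time_s'])
r=[]
for t in('w2','w3'):
    p,W=world(t); z=[]
    for c in((496,-326),(598,-352)):
        m=(np.hypot(W[...,0]-c[0],W[...,1]-c[1])<25)&(W[...,2]>62)&(p.min(-1)>110)
        q=W[m]; z.append(np.median(q,0)); print(t,m.sum(),z[-1].round(1))
    print('tilt vs level',np.arcsin((z[1][2]-z[0][2])/106))
E
```

```text
[ 496.02727317 -326.36224444  221.88598545] [ 0.20070638  0.35432294 -1.19646767] 15.6333
w2 795 [ 496.5 -324.9   86.3]
w2 700 [ 597.1 -351.4   72.8]
tilt vs level -0.1281874183213036
w3 749 [ 494.9 -324.2   72.6]
w3 836 [ 594.5 -350.8   86.7]
tilt vs level 0.13348677874536552
```

View pics/w3.png

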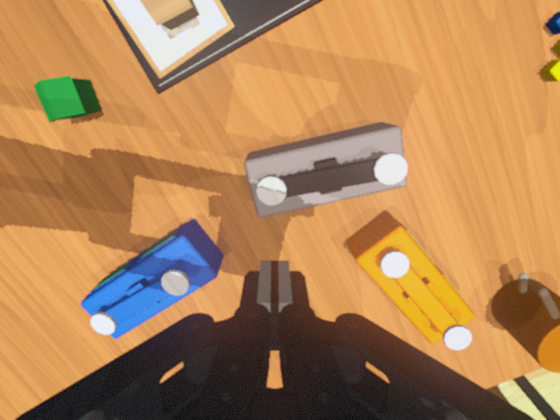

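The wrist view shows the near pad (271,190) down at 72.6 mm and the far pad (390,168) up at 86.7 mm. The total tilt change is about 0.26 rad, the clock hasn't moved and the hand is clear.

```bash
python3 -c "
from station import *
print(sign_off())"
```

```text
the job is handed in; nothing more can be done
None
```

I pointed at the tower and then at the free tile, holding more than 2 s over each, then pressed the clock's near pad to its stop and let go. The job was handed in at about 16 s; the sign-off gave no verdict.

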